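Load and start the bench jar mill

ROBOT

A 6-joint arm with a two-finger parallel gripper is mounted at the origin on the work surface. World frame = base frame: x ahead of the robot, y to its left, z up, the work surface at z = 0. Lengths are in m, angles in rad, forces in N, time in s.
With the tool pointing down it reaches from about 0.375 to 0.9 m from the base axis. Payload 3.1 kg.
Tool frame: the origin (TCP) lies midway between the tips of the shut fingers; the grasp point (between the pads) lies 19 mm behind it (manip.grasp_offset is the distance from the TCP to the grasp point, in m); z points along the fingers, y is the line along which they close (so a half turn about z gives the same grasp; the last joint's range is limited). The gripper opens to 85 mm and grips with 20 to 120 N. Pads are 22 mm wide; open, the fingers measure 114 mm over their backs; the gripper's body (76 mm by 85 mm) begins 54 mm behind the grasp point. The pads swing forward as they close: fully open they stand 13 mm farther back than shut.
Start: joints at [-1.357, 0.527, 1.433, -0, 1.181, -0.178], TCP at [0.239, -0.577, 0.231] pointing down, gripper open.
Joint ranges: [-3.08, 3.08], [-0.75, 2.2], [0.22, 2.44], [-1.43, 4.57], [0, 2.65], [-2.85, 2.85]. Speed limits (rad/s): [2.79, 2.79, 3.14, 3.14, 3.14, 3.14].

INTERFACE

Orientations are given as a unit quaternion [x, y, z, w].
In Python, from station import sensors, cams, order, manip gives the robot as it stands.
- The arm moves only by the tool move_arm, never from a script. Its argument "targets" is a list of rows, each an object of numbers: "dx", "dy", "dz": the shift along the world's x, y, z normalised to -1 to 1, where 1 is 25 mm; "rx", "ry", "rz": the turn, a rotation vector about the world's x, y, z normalised to -1 to 1, where 1 is 30 degrees. A call has exactly 10 rows; each row shifts and turns the commanded pose from where the row before left it; what a row does not reach is not made up. A row lasts 1/8 s, in which the tool goes at most 62.5 mm and 10.7 degrees, less where a joint would pass 70% of its speed; a pose out of reach is approached as far as the arm can. A call with a number of a shift or a turn outside -1 to 1 is refused whole. A call with a gripper value outside its range is refused whole. "claw" is the opening in per cent of the stroke, from 0 (shut) to 100 (fully open), set as the call begins (left out, the last holds). The fingers move at their own pace and stop on an object; "newtons" is the grip in N (left out, the last holds). Time passes only in rows, so rows that do not move let the fingers close, or fill a call up. It gives the time, the measured TCP pose, the force, the opening and the grip force at its end, in the units of the state.
- sensors.sense(): the state, without advancing time (a new reading comes with each control period).
- cams.snapshot(name): name is "side" or "top"; returns the picture (400x640x3 uint8, red, green, blue); there is no depth.
- cams.camera_model(name): a dict with "fx", "fy", "cx", "cy" (pixels), "distortion" ([k1, k2, p1, p2, k3] as OpenCV has them; the pictures are not rectified), "extrinsics" (4x4, takes a point from world to camera coordinates). Camera axes: x right, y down, z forward; pixel columns grow to the right and rows downward; lengths in m; the calibration is good to about 2 mm. A picture is of the moment at which its call begins. camera_model takes no time and is no camera call.
- order.sign_off(): hands the job in; it is judged then, once.
The state is a dict: "t": time; "q": joint angles; "qd": joint speeds; "tau": joint torques, N m; "tcp_pos": TCP position; "tool_rot": TCP orientation; "force": force on the tool from outside, world axes, zero at the start; "ft_torque": the same for the moment, N m; "finger_gap": opening from 0.0 (shut) to 1.0 (fully open); "gripper_force": force on a finger pad.
Only numpy, scipy, OpenCV 4.12 (cv2) and the standard library are available. Lean on these libraries where they do the work, as an engineer would, in place of code of your own. Each camera call takes 0.05 s, during which the arm holds its last target. There are 200 camera calls.

TASK

Set the grinding jar with the blue lid running: lay it along the two rollers of the jar mill without dropping it, and slide the clear guard fully shut over it. Only then twist the spring-return start switch on the sloped console clockwise to its stop, hold it there for about a second and let it spring back. Leave everything else on the bench where it is.

Things in the scene. Friction and masses are not known exactly. Their poses are not given: they have to be found in the camera images.
- blue_jar_center (a point): Closed white ceramic jar, blue lid and band, lying in one of the rack's two places (they vary), 0.3-0.65 kg. Point: its centre, on its axis, 52 mm above the bench at the start. x axis along the jar, base to lid: 108 mm long, 61 mm across. Rubber rings 64 mm across at x = -50..-36 and 26..40 mm: grip the bare part between. Blue lid x = 40..54 mm. No other part of the jar sticks out.
- jar_rack: Fixed white and steel rack, 240 x 140 mm, its ends 30 mm high. Origin under its centre. The jars lie along its y axis at x = -60 and +60 mm, each on two parallel 10 mm steel rods 44 mm apart, whose tops are 27 mm above the bench.
- bed (a point): Where a jar's centre lies when it rests on both rollers, midway along them. y axis along the rollers, towards the drive housing; x level, away from the console; z up. Rollers: two black free-turning bars, 24 mm thick, 46 mm between centres, 150 mm long, tops 25 mm below this point. A low end plate at y = -75 mm, the grey drive housing (32 mm above this point) at y = +75 mm. Jar either way round.
- mill: Fixed bench jar mill, cream, 380 mm wide (y), 240 mm deep (x); place and turn vary. Origin at the bench under its centre. It stands turned, its sloped console (the -x side) facing roughly the robot's right. Behind the console: rollers at the -y end, drive housing at the +y end, nearest the robot. Its deck is 88 mm above the bench, 54 mm below bed. With the guard open nothing stands above the rollers.
- guard (a joint): Sliding guard, m: 0 = open (over the drive housing), 0.165 = fully shut at its stop (over the rollers). A clear tunnel with yellow hoops, open at both ends, 98 mm wide, 165 mm long, top 46 mm above bed. It moves along minus y of bed, stays where it is left, and needs about 3 N.
- guard_handle (a point): Centre of the guard's black bow handle: a level round bar 12 mm thick, 80 mm long along the x axis (across the slide), 34 mm above the guard's top; pinch it from above across its 12 mm. It moves with the guard; axes as bed.
- switch_grip (a point): Fixed point on the start switch's turning axis, where to grip it. z = that axis, out of the sloped console: 35 degrees from vertical, leaning away from the rollers. x up the slope, y level. Black bar handle, 14 mm thick, 46 mm long, along x at rest, its top 7 mm above this point; round skirt 44 mm across, its top 23 mm below, panel 37 mm below. Clear of other controls for 75 mm round.
- start_switch (a joint): Start switch, rad: 0 = at rest, where its spring returns it; grows clockwise as seen facing the console (right-handed about minus z of switch_grip) to a hard stop at 1.05. Turning takes 0.07 N m at rest, 0.2 N m at the stop.
- red_jar_center (a point): Bystander: second grinding jar, same shape and size as the blue one but with a red lid and band, lying in the other place of the jar rack. Point at its centre.
- beaker: Bystander: small steel pot with two side handles, 72 mm across, 85 mm high, loose. Origin at the centre of its underside.
- wash_bottle: Bystander: white bottle with a red cap, 64 mm across, 170 mm high, loose. Origin at the centre of its underside.
- sample_pot: Bystander: glass pot with a paper label, 60 mm across, 65 mm high, loose. Origin at the centre of its underside.
- screwdriver: Bystander: screwdriver, 190 mm long, lying flat, loose; its length is its x axis.
- wrench: Bystander: wrench, 160 mm long, lying flat, loose; its length is its x axis.
- spare_lid: Bystander: green jar lid, 60 mm across, 24 mm high, loose. Origin at the centre of its underside.
There are look-alikes about, which are no part of the job. What is shaped like the part that bears blue_jar_center but turquoise or yellow is not meant.

How it is judged:
By the outcome, as a careful person would: the job done as asked, in the order asked, and still so for the second after the job is handed in, with the robot touching nothing.
It also fails if it takes over 59 s, if anything falls off the work surface, if the arm or the gripper's body presses on something with over 40 N, if the wrist force passes 120 N, or if a joint passes its speed limit or range.

## Working session

There is one attempt and no reset: what is moved stays moved. The work goes in short steps, Python scripts to look and compute and a tool call to move; the robot and the scene stay as the last step left them, time stands still between calls to the robot, and variables do not carry over. Pictures are saved under pics/ and viewed, at most 10 in all, crops included, and the job is handed in when it is done.

Besides the shell and the picture viewer there is one more tool, called after "Emit:" by a JSON object that holds its "name" and its "arguments", one argument or row to a line. move_arm: Moves the arm, as the interface text tells. Scaled input: -1 to 1 covers 25 mm each way for a shift and 30 degrees each way for a turn. Its arguments: {"type":"object","properties":{"targets":{"type":"array"},"claw":{"type":"number"},"newtons":{"type":"number"}},"required":["targets"]}

```bash
mkdir -p pics; ls; python3 - <<'E'
from station import sensors,cams,manip
import cv2
for n in("top","side"):
    im=cams.snapshot(n); cv2.imwrite(f"pics/{n}0.png",cv2.cvtColor(im,cv2.COLOR_RGB2BGR))
    m=cams.camera_model(n); print(n,m)
s=sensors.sense();print(s,manip.grasp_offset)
E
```

```text
pics
top {'fx': 360.92660823245876, 'fy': 360.92660823245876, 'cx': 317.4852526357368, 'cy': 192.0079165613702, 'distortion': array([-0.0671717,  0.       ,  0.       ,  0.       ,  0.       ]), 'extrinsics': array([[ 0.01319116, -0.99989926, -0.00524119, -0.11132692],
       [-0.9979704 , -0.01283878, -0.0623718 ,  0.50930409],
       [ 0.06229822,  0.00605331, -0.99803922,  1.40155416],
       [ 0.        ,  0.        ,  0.        ,  1.        ]])}
side {'fx': 476.72761650957915, 'fy': 476.72761650957915, 'cx': 326.6684346177362, 'cy': 202.90819146669637, 'distortion': array([0.01757217, 0.        , 0.        , 0.        , 0.        ]), 'extrinsics': array([[-0.94238251, -0.33427902,  0.01314297,  0.43282456],
       [-0.24123912,  0.65182069, -0.71898086,  0.30914233],
       [ 0.23177336, -0.68072558, -0.6949056 ,  1.44190829],
       [ 0.        ,  0.        ,  0.        ,  1.        ]])}
{'t': 0.1, 'q': array([-1.35648763e+00,  5.28372502e-01,  1.43376293e+00,  2.25670415e-05,
        1.18142688e+00, -1.78509317e-01]), 'qd': array([-1.47493952e-03, -1.15116694e-03, -4.02765805e-03,  2.87599573e-05,
       -1.82346947e-04, -9.30441281e-04]), 'tau': array([ 5.37326378e-05, -4.43305027e+01, -1.78586358e+01, -3.17024123e-04,
        3.84742889e-03,  1.72775015e-05]), 'tcp_pos': array([ 0.23913447, -0.57674614,  0.23043549]), 'tool_rot': array([ 9.80774039e-01,  1.95144341e-01, -7.19409872e-06, -9.84854871e-04]), 'force': array([-0.52221825,  0.0601924 , -1.01808612]), 'ft_torque': array([0.01128413, 0.01412737, 0.04355661]), 'gripper_force': 0.0, 'finger_gap': 0.9958785112450004} 0.0187
```

View pics/top0.png

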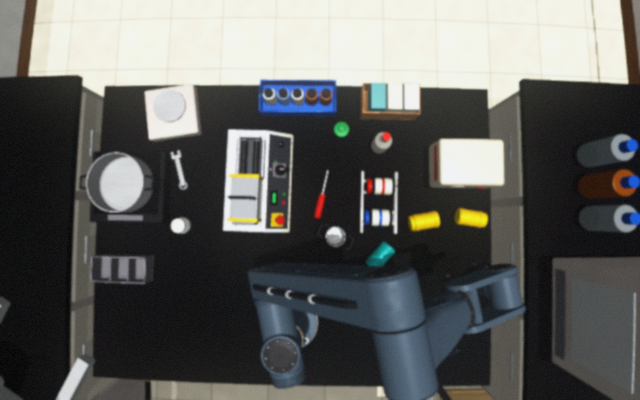

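View pics/side0.png

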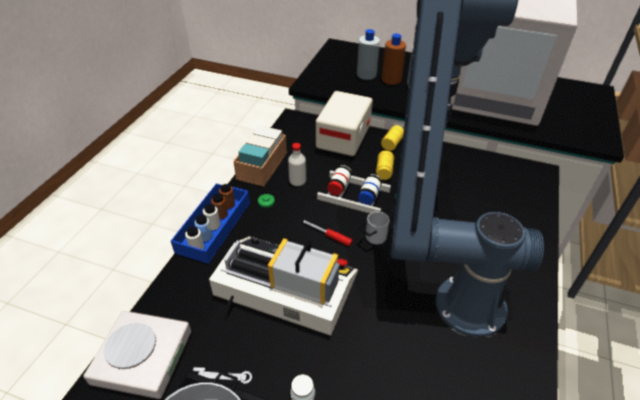

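The top view shows the mill at about (258,180), with its console on the right side. The rack is at (379,202), with the blue jar at (377,217) and the red jar at (380,186). Look-alikes: the turquoise jar (380,254) and the yellow jars (424,221) and (471,217). Only the jar at (377,217) has a white body and blue lid and lies in the rack, so I'll confirm it in crops.

```bash
python3 - <<'E'
import cv2
a=cv2.imread("pics/top0.png");b=cv2.imread("pics/side0.png")
cv2.imwrite("pics/topc.png",cv2.resize(a[115:250,215:410],None,fx=4,fy=4,interpolation=cv2.INTER_CUBIC))
cv2.imwrite("pics/sidec.png",cv2.resize(b[150:335,200:400],None,fx=3.2,fy=3.2,interpolation=cv2.INTER_CUBIC))
E
```

```text
(no output)
```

View pics/topc.png

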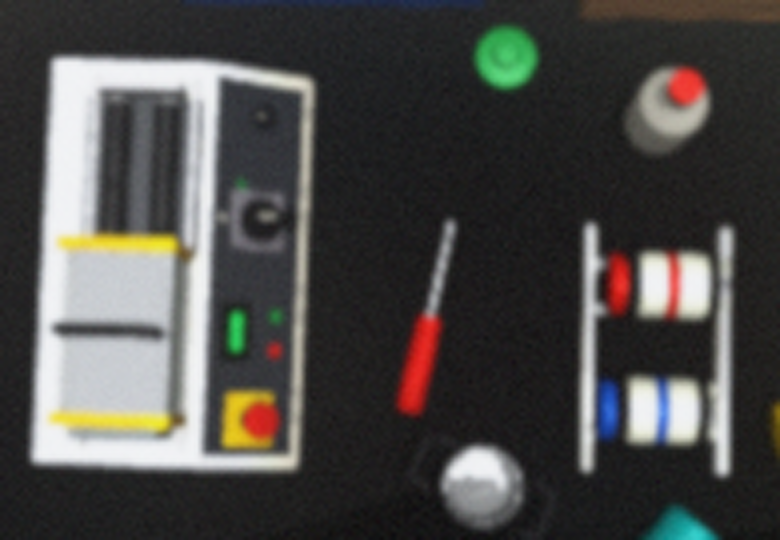

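View pics/sidec.png

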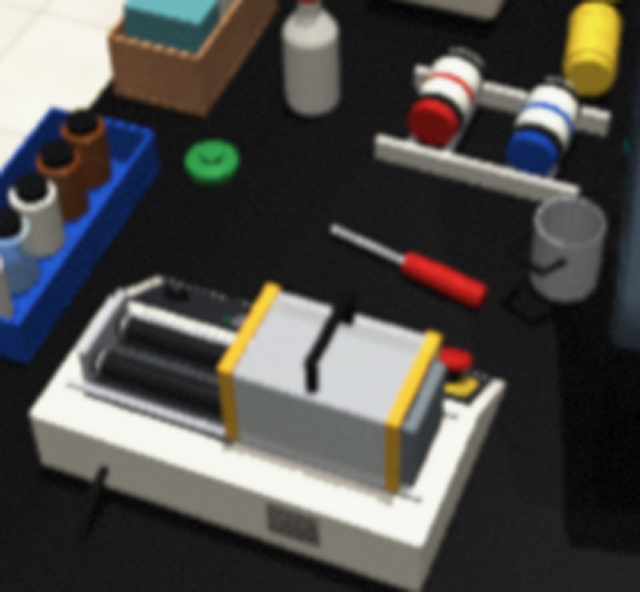

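The jar is confirmed: white body with blue band and blue lid, at crop (650,410), lid to the left (+y). Next I'll fit the mill pose and the jar from the pixels I read.

```bash
cat > h.py <<'E'
import numpy as np,cv2
from station import sensors,cams
from scipy.optimize import least_squares
M={n:cams.camera_model(n) for n in("top","side")}
def proj(n,P):
    m=M[n];E=m["extrinsics"];K=np.array([[m["fx"],0,m["cx"]],[0,m["fy"],m["cy"]],[0,0,1]])
    return cv2.projectPoints(np.atleast_2d(P).astype(float),cv2.Rodrigues(E[:3,:3])[0],E[:3,3],K,m["distortion"])[0][:,0]
def onz(n,uv,z):
    return least_squares(lambda p:proj(n,[p[0],p[1],z])[0]-uv,[.5,0]).x
tc=lambda u,v:(215+(u-1.5)/4,115+(v-1.5)/4)
sc=lambda u,v:(200+(u-1.1)/3.2,150+(v-1.1)/3.2)
def bed2w(p,P):
    c,s=np.cos(p[2]),np.sin(p[2]);P=np.atleast_2d(P)
    return np.c_[p[0]+c*P[:,0]-s*P[:,1],p[1]+s*P[:,0]+c*P[:,1],.142+P[:,2]]
E
python3 - <<'E'
from h import *
obs=[("top",tc(55,328),(.04,.165,.08)),("top",tc(162,333),(-.04,.165,.08)),
("top",tc(58,237),(.049,.0825,.046)),("top",tc(178,239),(-.049,.0825,.046)),("top",tc(50,426),(.049,.2475,.046)),("top",tc(172,432),(-.049,.2475,.046)),
("top",tc(117,93),(.023,-.075,-.025)),("top",tc(166,93),(-.023,-.075,-.025)),
("side",sc(348,303),(-.04,.165,.08)),("side",sc(312,363),(.04,.165,.08)),
("side",sc(270,286),(-.049,.0825,.046)),("side",sc(222,366),(.049,.0825,.046)),("side",sc(438,334),(-.049,.2475,.046)),("side",sc(394,410),(.049,.2475,.046))]
def res(p): return np.concatenate([proj(n,bed2w(p,P))[0]-uv for n,uv,P in obs])
r=least_squares(res,[.62,.13,-1.57],loss="soft_l1");p=r.x
print("bed",p,np.degrees(p[2]));print(res(p).reshape(-1,2).round(1).tolist())
# jar
for nm,u,v,z in [("lid end",597,410,.052),("base end",718,410,.052),("band/bodyC",663,411,.0825),("bodyL",627,410,.0825),("bodyR",701,411,.0825),("rackL0",591,225,.03),("rackL1",587,470,.03),("rackR0",726,230,.03),("rackR1",722,475,.03)]:
    print(nm,onz("top",tc(u,v),z).round(4))
print("side lidC",onz("side",sc(533,152),.052),"base",onz("side",sc(566,88),.052))
# switch: knob centre on ray in top vs. z ; bed-frame coords
c,s=np.cos(p[2]),np.sin(p[2])
for nm,(u,v) in {"bar":(264,217),"panelTop":(219,200),"panelBot":(292,200),"plateC":(258,220)}.items():
  for z in (.06,.088,.1,.12):
    w=onz("top",tc(u,v),z);d=w-p[:2];print(nm,z,w.round(4),"bedframe",np.round([c*d[0]+s*d[1],-s*d[0]+c*d[1]],4), proj("side",[*w,z])[0].round(1))
E
```

```text
bed [ 0.64159322  0.14796104 -4.72771995] -270.87840010799914
[[1.0, 0.4], [-2.1, -0.2], [1.2, -0.2], [-0.8, 0.1], [1.2, 0.1], [-1.1, -0.5], [0.1, -4.1], [0.2, -3.8], [0.3, -3.0], [0.3, -0.6], [-0.6, 0.2], [-0.3, 0.3], [1.0, 1.1], [2.4, 4.1]]
lid end [ 0.4148 -0.283 ]
base end [ 0.4161 -0.3987]
band/bodyC [ 0.4148 -0.3409]
bodyL [ 0.4153 -0.3072]
bodyR [ 0.4152 -0.3765]
rackL0 [ 0.5947 -0.2789]
rackL1 [ 0.3567 -0.2764]
rackR0 [ 0.5916 -0.4111]
rackR1 [ 0.3533 -0.4073]
side lidC [ 0.41475444 -0.2949297 ] base [ 0.40887444 -0.41322184]
bar 0.06 [0.5948 0.0372] bedframe [-0.1115  0.0451] [282.8 249.2]
bar 0.088 [0.5912 0.0341] bedframe [-0.1146  0.0486] [283.7 242.9]
bar 0.1 [0.5897 0.0328] bedframe [-0.116   0.0501] [284.2 240.2]
bar 0.12 [0.5872 0.0306] bedframe [-0.1182  0.0526] [284.9 235.6]
panelTop 0.06 [0.6106 0.0807] bedframe [-0.0677  0.0299] [272.5 257.9]
panelTop 0.088 [0.6068 0.0767] bedframe [-0.0718  0.0337] [273.6 251.4]
panelTop 0.1 [0.6051 0.075 ] bedframe [-0.0735  0.0353] [274.1 248.6]
panelTop 0.12 [0.6024 0.0722] bedframe [-0.0764  0.038 ] [274.9 243.9]
panelBot 0.06 [0.6114 0.0107] bedframe [-0.1377  0.028 ] [281.3 241.9]
panelBot 0.088 [0.6076 0.0081] bedframe [-0.1403  0.0319] [282.2 235.8]
panelBot 0.1 [0.6059 0.0071] bedframe [-0.1414  0.0335] [282.6 233.2]
panelBot 0.12 [0.6032 0.0053] bedframe [-0.1433  0.0362] [283.4 228.7]
plateC 0.06 [0.5918 0.0429] bedframe [-0.1059  0.0482] [282.9 250.7]
plateC 0.088 [0.5883 0.0397] bedframe [-0.1091  0.0516] [283.9 244.4]
plateC 0.1 [0.5869 0.0383] bedframe [-0.1105  0.053 ] [284.3 241.7]
plateC 0.12 [0.5844 0.036 ] bedframe [-0.1128  0.0555] [285.  237.1]
```

```bash
python3 - <<'E'
from h import *
obs=[("top",tc(55,328),(.04,.165,.08)),("top",tc(162,333),(-.04,.165,.08)),
("top",tc(58,237),(.049,.0825,.046)),("top",tc(178,239),(-.049,.0825,.046)),("top",tc(50,426),(.049,.2475,.046)),("top",tc(172,432),(-.049,.2475,.046)),
("top",tc(117,93),(.023,-.075,-.025)),("top",tc(166,93),(-.023,-.075,-.025)),
("side",sc(348,303),(-.04,.165,.08)),("side",sc(312,363),(.04,.165,.08)),
("side",sc(270,286),(-.049,.0825,.046)),("side",sc(222,366),(.049,.0825,.046)),("side",sc(438,334),(-.049,.2475,.046))]
for i in (1,2):
  e=[onz("top",tc(*q),.088) for q in ((52,58),(32,463))];d=e[1]-e[0];print("deck edge",e,np.degrees(np.arctan2(d[1],d[0])),np.linalg.norm(d))
  break
edge=np.arctan2(d[1],d[0])-np.pi/2
def res(p):
    out=[]
    for n,uv,P in obs:
        P=np.array(P);P[1]+=(p[3] if P[2]>0 else 0)
        out.append(proj(n,bed2w(p,P))[0]-uv)
    return np.concatenate(out)
r=least_squares(res,[.62,.13,1.57,0],loss="soft_l1");p=r.x
print("bed",p,np.degrees(p[2]),"edge yaw",np.degrees(edge));print(res(p).reshape(-1,2).round(1).tolist())
E
```

```text
deck edge [array([0.7409288 , 0.23908437]), array([0.35841511, 0.24643375])] 178.89928999003985 0.3825842840139751
bed [ 0.62672525  0.14817222  1.55348057 -0.01493336] 89.00788011615589 edge yaw 88.89928999003986
[[1.0, 0.3], [-2.2, -0.2], [1.2, -0.2], [-0.8, 0.1], [1.0, 0.1], [-1.3, -0.5], [-0.1, -0.2], [0.1, 0.2], [0.3, -2.9], [0.2, -0.5], [-0.6, 0.3], [-0.3, 0.3], [0.9, 1.3]]
```

Bed fitted at about (0.627, 0.148) with mill yaw 89°, and the deck edge measures 0.383 m (0.38 expected). The blue jar's grip point is about (0.4145, -0.342). I'll move above the jar and enlarge the switch from the first pictures.

Emit:
{"name": "move_arm", "arguments": {
  "targets": [
    {"dx":0.7,"dy":0.94,"dz":-0.2,"rz":0.223},
    {"dx":0.7,"dy":0.94,"dz":-0.3,"rz":0.223},
    {"dx":0.7,"dy":0.94,"dz":-0.4,"rz":0.223},
    {"dx":0.7,"dy":0.94,"dz":-0.4,"rz":0.223},
    {"dx":0.7,"dy":0.94,"dz":-0.4,"rz":0.223},
    {"dx":0.7,"dy":0.94,"dz":-0.4,"rz":0.223},
    {"dx":0.7,"dy":0.94,"dz":-0.4,"rz":0.223},
    {"dx":0.7,"dy":0.94,"dz":-0.5,"rz":0.223},
    {"dx":0.7,"dy":0.94,"dz":-0.5,"rz":0.223},
    {"dx":0.7,"dy":0.94,"dz":-0.5,"rz":0.223}
  ],
  "claw": 100,
  "newtons": 40
}}

```text
schema error: expected keys dx, dy, dz, rx, ry, rz
```

```bash
python3 - <<'E'
from h import *
p=[.6267,.1482,np.radians(89)]
for q in ([-.1063,.048,-.078],[-.1275,.048,-.0475],[-.1235,.048,-.0418]):
    w=bed2w(p,q);print(w.round(4),proj("top",w)[0],proj("side",w)[0])
a=cv2.imread("pics/top0.png")[155:185,265:300];b=cv2.imread("pics/side0.png")[222:262,245:300]
f=lambda i,k:cv2.resize(i,None,fx=k,fy=k,interpolation=cv2.INTER_CUBIC)
A=f(a,11);B=f(b,7);A=cv2.convertScaleAbs(A,alpha=1.6,beta=10);B=cv2.convertScaleAbs(B,alpha=1.6,beta=10)
H=max(len(A),len(B));A=cv2.copyMakeBorder(A,0,H-len(A),0,10,0);B=cv2.copyMakeBorder(B,0,H-len(B),0,0,0)
print(A.shape,B.shape);cv2.imwrite("pics/sw.png",np.hstack([A,B]))
E
```

```text
[[0.5769 0.0428 0.064 ]] [278.95566618 173.39489799] [287.22377259 251.11375223]
[[0.5765 0.0216 0.0945]] [283.71786659 172.62936109] [289.54520573 239.95927578]
[[0.5766 0.0256 0.1002]] [282.49065827 172.41981663] [288.95352227 239.64217371]
(330, 395, 3) (330, 385, 3)
```

View pics/sw.png

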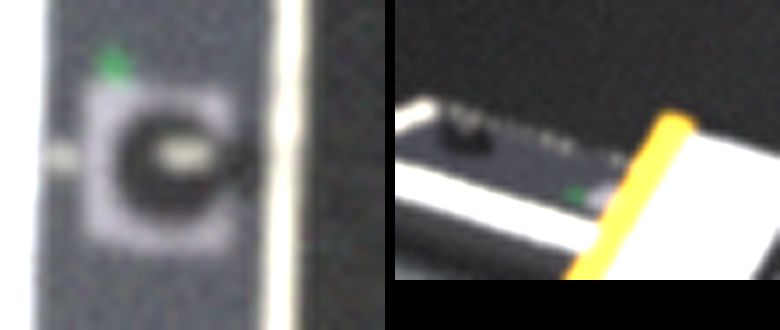

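The enlarged switch crop shows the plate centre at about (279.1,169.7) and the skirt centre at about (280.6,169.1). The bar handle runs along the slope, with its top centre near (281.8,168.8). The guard hides it in the side view.

Emit:
{"name": "move_arm", "arguments": {
  "targets": [
    {"dx":0.7,"dy":0.94,"dz":-0.2,"rx":0,"ry":0,"rz":0.223},
    {"dx":0.7,"dy":0.94,"dz":-0.3,"rx":0,"ry":0,"rz":0.223},
    {"dx":0.7,"dy":0.94,"dz":-0.4,"rx":0,"ry":0,"rz":0.223},
    {"dx":0.7,"dy":0.94,"dz":-0.4,"rx":0,"ry":0,"rz":0.223},
    {"dx":0.7,"dy":0.94,"dz":-0.4,"rx":0,"ry":0,"rz":0.223},
    {"dx":0.7,"dy":0.94,"dz":-0.4,"rx":0,"ry":0,"rz":0.223},
    {"dx":0.7,"dy":0.94,"dz":-0.4,"rx":0,"ry":0,"rz":0.223},
    {"dx":0.7,"dy":0.94,"dz":-0.5,"rx":0,"ry":0,"rz":0.223},
    {"dx":0.7,"dy":0.94,"dz":-0.5,"rx":0,"ry":0,"rz":0.223},
    {"dx":0.7,"dy":0.94,"dz":-0.5,"rx":0,"ry":0,"rz":0.223}
  ],
  "claw": 100,
  "newtons": 40
}}

```text
t: 1.35
tcp_pos: [0.4146, -0.3414, 0.1307]
tool_rot: [0.709, 0.705, 0.0, -0.0]
force: [-0.6, -0.7, -0.4]
finger_gap: 1.0
gripper_force: 0.0
```

```bash
python3 - <<'E'
from h import *
p=[.6267,.1482,np.radians(89)];c,s=np.cos(p[2]),np.sin(p[2])
for nm,uv,off in (("plate",(279.1,169.7),0),("skirt",(280.6,169.1),.014),("bartop",(281.8,168.8),.044)):
    # point on axis at off above panel; panel z=.088-.7*(-.072-x)
    def f(P):
        x,y=P; z=.088-.7*(-.072-x)
        Q=[x-.5736*off,y,z+.8192*off-.142]
        return proj("top",bed2w(p,Q))[0]-uv
    r=least_squares(f,[-.1,.03]).x;x,y=r;z=.088+.7*(.072+x)
    print(nm,r.round(4),"grip world",bed2w(p,[x-.5736*.037,y,z+.8192*.037-.142]).round(4))
s=sensors.sense();print(s["t"],s["tcp_pos"],s["tool_rot"].round(4),s["q"].round(3))
E
```

```text
plate [-0.1063  0.0338] grip world [[0.5907 0.0213 0.0943]]
skirt [-0.1053  0.0329] grip world [[0.5916 0.0223 0.095 ]]
bartop [-0.096   0.0354] grip world [[0.5892 0.0317 0.1015]]
1.35 [ 0.41461682 -0.34142422  0.13065282] [ 7.094e-01  7.048e-01  0.000e+00 -3.000e-04] [-0.897  0.556  1.746 -0.     0.841 -0.89 ]
```

Emit:
{"name": "move_arm", "arguments": {
  "targets": [
    {"dx":0,"dy":0,"dz":-0.6,"rx":0,"ry":0,"rz":0},
    {"dx":0,"dy":0,"dz":-0.8,"rx":0,"ry":0,"rz":0},
    {"dx":0,"dy":0,"dz":-0.8,"rx":0,"ry":0,"rz":0},
    {"dx":0,"dy":0,"dz":-0.7,"rx":0,"ry":0,"rz":0},
    {"dx":0,"dy":0,"dz":-0.6,"rx":0,"ry":0,"rz":0},
    {"dx":0,"dy":0,"dz":-0.4,"rx":0,"ry":0,"rz":0},
    {"dx":0,"dy":0,"dz":-0.2,"rx":0,"ry":0,"rz":0},
    {"dx":0,"dy":0,"dz":0,"rx":0,"ry":0,"rz":0},
    {"dx":0,"dy":0,"dz":0,"rx":0,"ry":0,"rz":0},
    {"dx":0,"dy":0,"dz":0,"rx":0,"ry":0,"rz":0}
  ]
}}

```text
t: 2.6
tcp_pos: [0.4145, -0.3426, 0.0293]
tool_rot: [0.711, 0.703, -0.0, 0.001]
force: [0.8, 0.1, 0.5]
finger_gap: 0.997
gripper_force: 0.0
```

Emit:
{"name": "move_arm", "arguments": {
  "targets": [
    {"dx":0,"dy":0,"dz":0,"rx":0,"ry":0,"rz":0},
    {"dx":0,"dy":0,"dz":0,"rx":0,"ry":0,"rz":0},
    {"dx":0,"dy":0,"dz":0,"rx":0,"ry":0,"rz":0},
    {"dx":0,"dy":0,"dz":0,"rx":0,"ry":0,"rz":0},
    {"dx":0,"dy":0,"dz":0,"rx":0,"ry":0,"rz":0},
    {"dx":0,"dy":0,"dz":0,"rx":0,"ry":0,"rz":0},
    {"dx":0,"dy":0,"dz":0,"rx":0,"ry":0,"rz":0},
    {"dx":0,"dy":0,"dz":0,"rx":0,"ry":0,"rz":0},
    {"dx":0,"dy":0,"dz":0,"rx":0,"ry":0,"rz":0},
    {"dx":0,"dy":0,"dz":0,"rx":0,"ry":0,"rz":0}
  ],
  "claw": 0,
  "newtons": 50
}}

```text
t: 3.85
tcp_pos: [0.4151, -0.3426, 0.0296]
tool_rot: [0.711, 0.703, 0.0, 0.001]
force: [1.8, 1.8, 5.0]
finger_gap: 0.703
gripper_force: 52.9
```

Emit:
{"name": "move_arm", "arguments": {
  "targets": [
    {"dx":0,"dy":0,"dz":0.4,"rx":0,"ry":0,"rz":0},
    {"dx":0,"dy":0,"dz":1,"rx":0,"ry":0,"rz":0},
    {"dx":0,"dy":0,"dz":1,"rx":0,"ry":0,"rz":0},
    {"dx":0,"dy":0,"dz":1,"rx":0,"ry":0,"rz":0},
    {"dx":0,"dy":0,"dz":1,"rx":0,"ry":0,"rz":0},
    {"dx":0.4,"dy":0.5,"dz":1,"rx":0,"ry":0,"rz":0.15},
    {"dx":0.4,"dy":0.8,"dz":1,"rx":0,"ry":0,"rz":0.15},
    {"dx":0.4,"dy":1,"dz":1,"rx":0,"ry":0,"rz":0.15},
    {"dx":0.4,"dy":1,"dz":1,"rx":0,"ry":0,"rz":0.15},
    {"dx":0.4,"dy":1,"dz":0.8,"rx":0,"ry":0,"rz":0.15}
  ]
}}

```text
t: 5.1
tcp_pos: [0.4634, -0.2335, 0.2591]
tool_rot: [0.559, 0.829, -0.0, -0.001]
force: [0.4, 0.3, -4.5]
finger_gap: 0.7
gripper_force: 55.6
```

Emit:
{"name": "move_arm", "arguments": {
  "targets": [
    {"dx":0.4,"dy":1,"dz":0,"rx":0,"ry":0,"rz":0.15},
    {"dx":0.4,"dy":1,"dz":0,"rx":0,"ry":0,"rz":0.15},
    {"dx":0.4,"dy":1,"dz":0,"rx":0,"ry":0,"rz":0.15},
    {"dx":0.4,"dy":1,"dz":0,"rx":0,"ry":0,"rz":0.15},
    {"dx":0.4,"dy":1,"dz":0,"rx":0,"ry":0,"rz":0.15},
    {"dx":0.4,"dy":1,"dz":0,"rx":0,"ry":0,"rz":0.15},
    {"dx":0.4,"dy":1,"dz":0,"rx":0,"ry":0,"rz":0.15},
    {"dx":0.4,"dy":1,"dz":0,"rx":0,"ry":0,"rz":0.15},
    {"dx":0.4,"dy":1,"dz":0,"rx":0,"ry":0,"rz":0.15},
    {"dx":0.4,"dy":1,"dz":0,"rx":0,"ry":0,"rz":0.15}
  ]
}}

```text
t: 6.35
tcp_pos: [0.5629, 0.0159, 0.2578]
tool_rot: [0.199, 0.98, -0.0, -0.002]
force: [0.9, 0.2, -4.7]
finger_gap: 0.7
gripper_force: 55.6
```

Emit:
{"name": "move_arm", "arguments": {
  "targets": [
    {"dx":0.4,"dy":0.9,"dz":0,"rx":0,"ry":0,"rz":0.12},
    {"dx":0.4,"dy":0.9,"dz":0,"rx":0,"ry":0,"rz":0.12},
    {"dx":0.4,"dy":0.9,"dz":0,"rx":0,"ry":0,"rz":0.12},
    {"dx":0.4,"dy":0.8,"dz":0,"rx":0,"ry":0,"rz":0.12},
    {"dx":0.4,"dy":0.7,"dz":0,"rx":0,"ry":0,"rz":0.12},
    {"dx":0.3,"dy":0.6,"dz":0,"rx":0,"ry":0,"rz":0.14},
    {"dx":0.16,"dy":0.4,"dz":0,"rx":0,"ry":0,"rz":0},
    {"dx":0,"dy":0.13,"dz":0,"rx":0,"ry":0,"rz":0},
    {"dx":0,"dy":0,"dz":0,"rx":0,"ry":0,"rz":0},
    {"dx":0,"dy":0,"dz":0,"rx":0,"ry":0,"rz":0}
  ]
}}

```text
t: 7.6
tcp_pos: [0.6255, 0.1478, 0.2588]
tool_rot: [0.008, 1.0, -0.0, -0.0]
force: [-0.1, 0.6, -4.6]
finger_gap: 0.7
gripper_force: 55.6
```

```bash
python3 - <<'E'
from h import *
f=lambda n,a,b,c,d:cv2.resize(cv2.cvtColor(cams.snapshot(n)[a:b,c:d],cv2.COLOR_RGB2BGR),None,fx=3,fy=3,interpolation=cv2.INTER_CUBIC)
A=f("side",180,340,200,330);B=f("top",110,270,215,345)
cv2.imwrite("pics/over.png",np.hstack([A,B]))
s=sensors.sense();print(s["t"],s["tcp_pos"],s["tool_rot"].round(4),s["q"].round(3),s["force"])
t=s["tcp_pos"]
p=[.6267,.1482,np.radians(89)]
jc=t+[0,0,.0224]
for L in(-.054,0,.054):print(L,proj("side",jc+[L,0,0])[0],((proj("side",jc+[L,0,0])[0]-[200,180])*3).round())
E
```

```text
7.7 [0.62563625 0.14785696 0.25890122] [ 8.2e-03  1.0e+00 -1.0e-04 -0.0e+00] [ 0.059  0.525  1.354 -0.     1.263 -1.496] [-0.37051019  0.1691343  -4.76512495]
-0.054 [270.11163015 227.29391232] [210. 142.]
0 [251.84716158 222.24805948] [156. 127.]
0.054 [233.92253175 217.29824308] [102. 112.]
```

View pics/over.png

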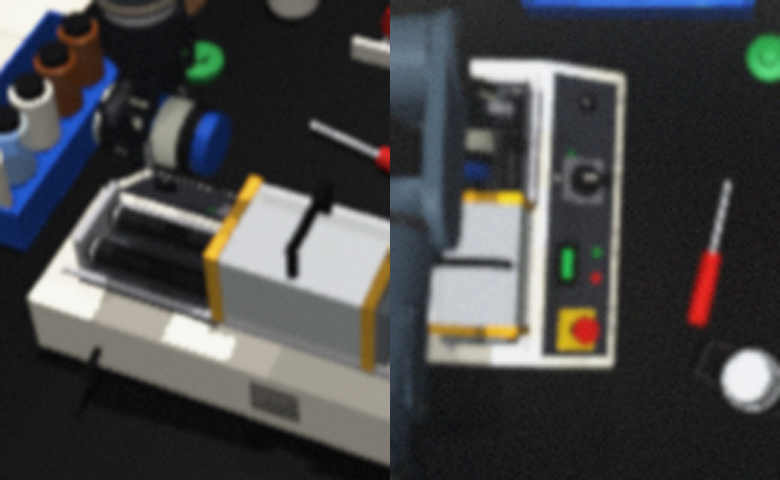

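The side crop shows the jar level in the gripper, with its lid end at (213,145) facing the robot. That matches the prediction of (210,142), so I'll lower it.

Emit:
{"name": "move_arm", "arguments": {
  "targets": [
    {"dx":0,"dy":0,"dz":-0.6,"rx":0,"ry":0,"rz":0},
    {"dx":0,"dy":0,"dz":-0.9,"rx":0,"ry":0,"rz":0},
    {"dx":0,"dy":0,"dz":-0.9,"rx":0,"ry":0,"rz":0},
    {"dx":0,"dy":0,"dz":-0.9,"rx":0,"ry":0,"rz":0},
    {"dx":0,"dy":0,"dz":-0.8,"rx":0,"ry":0,"rz":0},
    {"dx":0,"dy":0,"dz":-0.6,"rx":0,"ry":0,"rz":0},
    {"dx":0,"dy":0,"dz":-0.4,"rx":0,"ry":0,"rz":0},
    {"dx":0,"dy":0,"dz":-0.2,"rx":0,"ry":0,"rz":0},
    {"dx":0,"dy":0,"dz":-0.1,"rx":0,"ry":0,"rz":0},
    {"dx":0,"dy":0,"dz":0,"rx":0,"ry":0,"rz":0}
  ]
}}

```text
t: 8.95
tcp_pos: [0.6261, 0.1484, 0.1242]
tool_rot: [0.008, 1.0, 0.0, 0.0]
force: [0.8, 0.5, -4.4]
finger_gap: 0.7
gripper_force: 55.6
```

Emit:
{"name": "move_arm", "arguments": {
  "targets": [
    {"dx":0,"dy":0,"dz":-0.04,"rx":0,"ry":0,"rz":0},
    {"dx":0,"dy":0,"dz":-0.04,"rx":0,"ry":0,"rz":0},
    {"dx":0,"dy":0,"dz":-0.04,"rx":0,"ry":0,"rz":0},
    {"dx":0,"dy":0,"dz":-0.02,"rx":0,"ry":0,"rz":0},
    {"dx":0,"dy":0,"dz":0,"rx":0,"ry":0,"rz":0},
    {"dx":0,"dy":0,"dz":0,"rx":0,"ry":0,"rz":0},
    {"dx":0,"dy":0,"dz":0,"rx":0,"ry":0,"rz":0},
    {"dx":0,"dy":0,"dz":0,"rx":0,"ry":0,"rz":0},
    {"dx":0,"dy":0,"dz":0,"rx":0,"ry":0,"rz":0},
    {"dx":0,"dy":0,"dz":0,"rx":0,"ry":0,"rz":0}
  ]
}}

```text
t: 10.2
tcp_pos: [0.6259, 0.1487, 0.1207]
tool_rot: [0.008, 1.0, 0.0, 0.0]
force: [-1.7, 3.0, 3.4]
finger_gap: 0.699
gripper_force: 56.3
```

```bash
python3 - <<'E'
from h import *
s=sensors.sense();print(s["t"],s["tcp_pos"],s["tool_rot"].round(4),s["force"],s["ft_torque"])
E
```

```text
10.2 [0.62593386 0.14871555 0.12072856] [7.8e-03 1.0e+00 3.0e-04 3.0e-04] [-1.68803928  2.96216233  3.39334517] [ 0.4165068   0.29588462 -0.05279518]
```

Emit:
{"name": "move_arm", "arguments": {
  "targets": [
    {"dx":0,"dy":0.03,"dz":-0.01,"rx":0,"ry":0,"rz":0},
    {"dx":0,"dy":0,"dz":0,"rx":0,"ry":0,"rz":0},
    {"dx":0,"dy":0,"dz":0,"rx":0,"ry":0,"rz":0},
    {"dx":0,"dy":0,"dz":0,"rx":0,"ry":0,"rz":0},
    {"dx":0,"dy":0,"dz":0,"rx":0,"ry":0,"rz":0},
    {"dx":0,"dy":0,"dz":0,"rx":0,"ry":0,"rz":0},
    {"dx":0,"dy":0,"dz":0,"rx":0,"ry":0,"rz":0},
    {"dx":0,"dy":0,"dz":0,"rx":0,"ry":0,"rz":0},
    {"dx":0,"dy":0,"dz":0,"rx":0,"ry":0,"rz":0},
    {"dx":0,"dy":0,"dz":0,"rx":0,"ry":0,"rz":0}
  ],
  "claw": 95
}}

```text
t: 11.45
tcp_pos: [0.6258, 0.1491, 0.1201]
tool_rot: [0.008, 1.0, 0.0, 0.0]
force: [0.1, 0.0, 0.2]
finger_gap: 0.953
gripper_force: 0.0
```

```bash
python3 - <<'E'
from h import *
s=sensors.sense();print(s["t"],s["tcp_pos"],s["tool_rot"].round(4),s["force"],s["finger_gap"])
E
```

```text
11.45 [0.62576447 0.14913903 0.12007657] [0.0078 1.     0.     0.    ] [0.06126383 0.02769075 0.22815096] 0.9528780535630675
```

Emit:
{"name": "move_arm", "arguments": {
  "targets": [
    {"dx":0,"dy":0,"dz":0.5,"rx":0,"ry":0,"rz":0},
    {"dx":0,"dy":0,"dz":1,"rx":0,"ry":0,"rz":0},
    {"dx":0,"dy":0,"dz":1,"rx":0,"ry":0,"rz":0},
    {"dx":0,"dy":0,"dz":1,"rx":0,"ry":0,"rz":0},
    {"dx":0,"dy":0,"dz":1,"rx":0,"ry":0,"rz":0},
    {"dx":-0.6,"dy":0,"dz":1,"rx":0,"ry":0,"rz":-0.3},
    {"dx":-0.6,"dy":0,"dz":0.9,"rx":0,"ry":0,"rz":-0.3},
    {"dx":-0.6,"dy":0,"dz":0.4,"rx":0,"ry":0,"rz":-0.3},
    {"dx":-0.6,"dy":0,"dz":0,"rx":0,"ry":0,"rz":-0.3},
    {"dx":-0.6,"dy":0,"dz":0,"rx":0,"ry":0,"rz":-0.3}
  ]
}}

```text
t: 12.7
tcp_pos: [0.5504, 0.1492, 0.2914]
tool_rot: [0.392, 0.92, 0.0, 0.001]
force: [-0.7, 0.1, 0.0]
finger_gap: 0.955
gripper_force: 0.0
```

Emit:
{"name": "move_arm", "arguments": {
  "targets": [
    {"dx":-0.6,"dy":0,"dz":0,"rx":0,"ry":0,"rz":-0.3},
    {"dx":-0.6,"dy":0,"dz":0,"rx":0,"ry":0,"rz":-0.3},
    {"dx":-0.6,"dy":0,"dz":0,"rx":0,"ry":0,"rz":-0.3},
    {"dx":-0.6,"dy":0.06,"dz":0,"rx":0,"ry":0,"rz":-0.3},
    {"dx":-0.4,"dy":0,"dz":0,"rx":0,"ry":0,"rz":-0.3},
    {"dx":-0.16,"dy":0,"dz":0,"rx":0,"ry":0,"rz":0},
    {"dx":0,"dy":0,"dz":0,"rx":0,"ry":0,"rz":0},
    {"dx":0,"dy":0,"dz":0,"rx":0,"ry":0,"rz":0},
    {"dx":0,"dy":0,"dz":0,"rx":0,"ry":0,"rz":0},
    {"dx":0,"dy":0,"dz":0,"rx":0,"ry":0,"rz":0}
  ],
  "claw": 60
}}

```text
t: 13.95
tcp_pos: [0.477, 0.1506, 0.29]
tool_rot: [0.713, 0.702, -0.0, -0.0]
force: [0.1, 0.1, -0.1]
finger_gap: 0.599
gripper_force: 0.0
```

```bash
python3 - <<'E'
from h import *
im=cv2.cvtColor(cams.snapshot("side")[190:320,210:350],cv2.COLOR_RGB2BGR)
A=cv2.resize(im,None,fx=4.5,fy=4.5,interpolation=cv2.INTER_CUBIC)
s=sensors.sense();t=s["tcp_pos"];print(s["t"],t,s["tool_rot"].round(4))
g=lambda P:((proj("side",P)[0]-[210,190])*4.5+1.75).round()
print("handle ends pred",[g(bed2w([.6267,.1482,np.radians(89)],[x,.150,.08])) for x in(-.04,.04)],"tcp",g(t),"tcp at bar",g([t[0],t[1],.222]))
cv2.imwrite("pics/hand.png",A)
E
```

```text
14.0 [0.47688556 0.15061416 0.28993989] [ 7.125e-01  7.016e-01 -1.000e-04 -1.000e-04]
handle ends pred [array([446., 233.]), array([395., 328.])] tcp [418. 204.] tcp at bar [421. 280.]
```

View pics/hand.png

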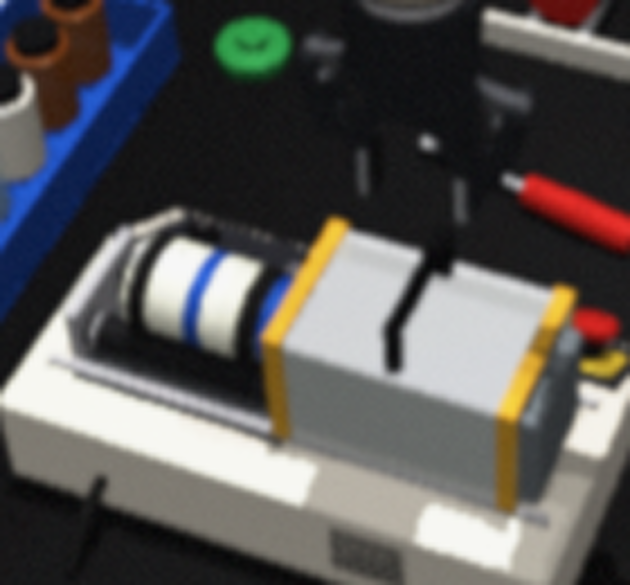

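The jar lies straight on both rollers, and the handle bar runs through (392,328)–(440,250), matching the prediction. I'll go down and grip the handle.

Emit:
{"name": "move_arm", "arguments": {
  "targets": [
    {"dx":0,"dy":0,"dz":-0.5,"rx":0,"ry":0,"rz":0},
    {"dx":0,"dy":0,"dz":-0.8,"rx":0,"ry":0,"rz":0},
    {"dx":0,"dy":0,"dz":-0.8,"rx":0,"ry":0,"rz":0},
    {"dx":0,"dy":0,"dz":-0.6,"rx":0,"ry":0,"rz":0},
    {"dx":0,"dy":0,"dz":-0.4,"rx":0,"ry":0,"rz":0},
    {"dx":0,"dy":0,"dz":-0.25,"rx":0,"ry":0,"rz":0},
    {"dx":0,"dy":0,"dz":-0.1,"rx":0,"ry":0,"rz":0},
    {"dx":0,"dy":0,"dz":0,"rx":0,"ry":0,"rz":0},
    {"dx":0,"dy":0,"dz":0,"rx":0,"ry":0,"rz":0},
    {"dx":0,"dy":0,"dz":0,"rx":0,"ry":0,"rz":0}
  ]
}}

```text
t: 15.25
tcp_pos: [0.477, 0.1507, 0.2042]
tool_rot: [0.713, 0.702, 0.0, 0.0]
force: [-0.2, -0.7, -0.1]
finger_gap: 0.602
gripper_force: 0.0
```

Emit:
{"name": "move_arm", "arguments": {
  "targets": [
    {"dx":0,"dy":0,"dz":0,"rx":0,"ry":0,"rz":0},
    {"dx":0,"dy":0,"dz":0,"rx":0,"ry":0,"rz":0},
    {"dx":0,"dy":0,"dz":0,"rx":0,"ry":0,"rz":0},
    {"dx":0,"dy":0,"dz":0,"rx":0,"ry":0,"rz":0},
    {"dx":0,"dy":0,"dz":0,"rx":0,"ry":0,"rz":0},
    {"dx":0,"dy":0,"dz":0,"rx":0,"ry":0,"rz":0},
    {"dx":0,"dy":0,"dz":0,"rx":0,"ry":0,"rz":0},
    {"dx":0,"dy":0,"dz":0,"rx":0,"ry":0,"rz":0},
    {"dx":0,"dy":0,"dz":0,"rx":0,"ry":0,"rz":0},
    {"dx":0,"dy":0,"dz":0,"rx":0,"ry":0,"rz":0}
  ],
  "claw": 0,
  "newtons": 40
}}

```text
t: 16.5
tcp_pos: [0.4769, 0.1506, 0.204]
tool_rot: [0.713, 0.702, 0.0, 0.0]
force: [-0.1, -0.6, 4.1]
finger_gap: 0.123
gripper_force: 39.1
```

```bash
python3 - <<'E'
from h import *
s=sensors.sense();print(s["t"],s["tcp_pos"],s["tool_rot"].round(4),s["force"],s["finger_gap"])
E
```

```text
16.5 [0.47691863 0.15063294 0.20398203] [7.126e-01 7.016e-01 2.000e-04 2.000e-04] [-0.08318268 -0.60566891  4.12172222] 0.12280251359668934
```

Emit:
{"name": "move_arm", "arguments": {
  "targets": [
    {"dx":0.4,"dy":-0.01,"dz":0,"rx":0,"ry":0,"rz":0},
    {"dx":0.7,"dy":-0.01,"dz":0,"rx":0,"ry":0,"rz":0},
    {"dx":0.8,"dy":-0.01,"dz":0,"rx":0,"ry":0,"rz":0},
    {"dx":0.8,"dy":-0.02,"dz":0,"rx":0,"ry":0,"rz":0},
    {"dx":0.8,"dy":-0.01,"dz":0,"rx":0,"ry":0,"rz":0},
    {"dx":0.8,"dy":-0.01,"dz":0,"rx":0,"ry":0,"rz":0},
    {"dx":0.8,"dy":-0.02,"dz":0,"rx":0,"ry":0,"rz":0},
    {"dx":0.6,"dy":-0.01,"dz":0,"rx":0,"ry":0,"rz":0},
    {"dx":0.4,"dy":-0.01,"dz":0,"rx":0,"ry":0,"rz":0},
    {"dx":0.2,"dy":0,"dz":0,"rx":0,"ry":0,"rz":0}
  ]
}}

```text
t: 17.75
tcp_pos: [0.6307, 0.1474, 0.2039]
tool_rot: [0.713, 0.702, -0.004, -0.003]
force: [-15.0, -1.9, 13.7]
finger_gap: 0.127
gripper_force: 40.5
```

Emit:
{"name": "move_arm", "arguments": {
  "targets": [
    {"dx":0.1,"dy":0,"dz":0,"rx":0,"ry":0,"rz":0},
    {"dx":0.05,"dy":0,"dz":0,"rx":0,"ry":0,"rz":0},
    {"dx":0.05,"dy":0,"dz":0,"rx":0,"ry":0,"rz":0},
    {"dx":0.05,"dy":0,"dz":0,"rx":0,"ry":0,"rz":0},
    {"dx":0.04,"dy":0,"dz":0,"rx":0,"ry":0,"rz":0},
    {"dx":0.04,"dy":0,"dz":0,"rx":0,"ry":0,"rz":0},
    {"dx":0,"dy":0,"dz":0,"rx":0,"ry":0,"rz":0},
    {"dx":0,"dy":0,"dz":0,"rx":0,"ry":0,"rz":0},
    {"dx":0,"dy":0,"dz":0,"rx":0,"ry":0,"rz":0},
    {"dx":0,"dy":0,"dz":0,"rx":0,"ry":0,"rz":0}
  ]
}}

```text
t: 19.0
tcp_pos: [0.6305, 0.1474, 0.2039]
tool_rot: [0.712, 0.702, -0.011, -0.009]
force: [-23.4, -3.0, 20.2]
finger_gap: 0.123
gripper_force: 41.2
```

The guard stopped after 154 mm. My fit had it starting about 15 mm off fully open, so this is probably the true stop. I'll release it and check by picture.

Emit:
{"name": "move_arm", "arguments": {
  "targets": [
    {"dx":-0.1,"dy":0,"dz":0,"rx":0,"ry":0,"rz":0},
    {"dx":-0.08,"dy":0,"dz":0,"rx":0,"ry":0,"rz":0},
    {"dx":0,"dy":0,"dz":0,"rx":0,"ry":0,"rz":0},
    {"dx":0,"dy":0,"dz":0,"rx":0,"ry":0,"rz":0},
    {"dx":0,"dy":0,"dz":0,"rx":0,"ry":0,"rz":0},
    {"dx":0,"dy":0,"dz":0,"rx":0,"ry":0,"rz":0},
    {"dx":0,"dy":0,"dz":0,"rx":0,"ry":0,"rz":0},
    {"dx":0,"dy":0,"dz":0,"rx":0,"ry":0,"rz":0},
    {"dx":0,"dy":0,"dz":0,"rx":0,"ry":0,"rz":0},
    {"dx":0,"dy":0,"dz":0,"rx":0,"ry":0,"rz":0}
  ],
  "claw": 60
}}

```text
t: 20.25
tcp_pos: [0.638, 0.1479, 0.2038]
tool_rot: [0.713, 0.702, -0.0, -0.0]
force: [-0.6, -0.5, 0.4]
finger_gap: 0.599
gripper_force: 0.0
```

```bash
python3 - <<'E'
from h import *
im=cv2.cvtColor(cams.snapshot("side")[200:320,200:340],cv2.COLOR_RGB2BGR)
A=cv2.resize(im,None,fx=4.5,fy=4.5,interpolation=cv2.INTER_CUBIC)
s=sensors.sense();t=s["tcp_pos"];print(s["t"],t,s["tool_rot"].round(4),s["force"])
p=[.6267,.1482,np.radians(89)]
g=lambda P:((proj("side",P)[0]-[200,200])*4.5+1.75).round()
for d in(0,-.015):print(d,"front near top/bottom, rear near top, handle ends",[g(bed2w(p,q)) for q in([.049,-.0825+d,.046],[.049,-.0825+d,-.05],[.049,.0825+d,.046],[.04,d,.08],[-.04,d,.08])])
print("plate y=-75",[g(bed2w(p,[x,-.075,-.025])) for x in (.04,-.04)])
cv2.imwrite("pics/shut.png",A)
E
```

```text
20.3 [0.63797596 0.14791138 0.20382393] [ 0.7126  0.7016 -0.     -0.    ] [-0.74222221 -1.12080767 -0.63779771]
0 front near top/bottom, rear near top, handle ends [array([ 93., 223.]), array([114., 319.]), array([333., 298.]), array([212., 214.]), array([271., 124.])]
-0.015 front near top/bottom, rear near top, handle ends [array([ 72., 217.]), array([ 94., 312.]), array([311., 291.]), array([190., 207.]), array([250., 118.])]
plate y=-75 [array([126., 288.]), array([184., 201.])]
```

View pics/shut.png

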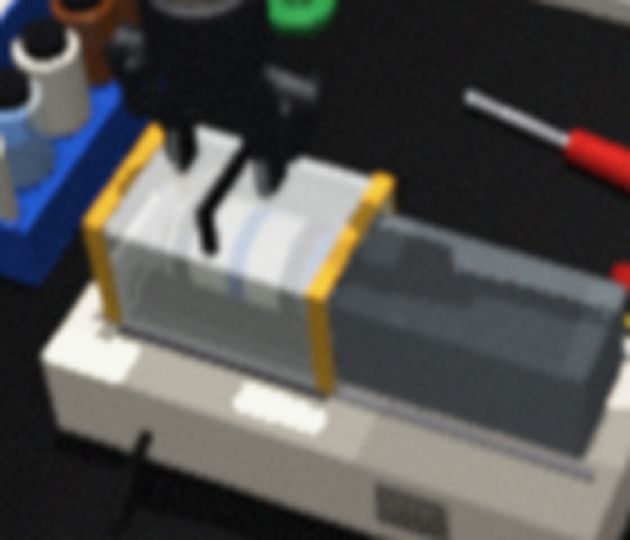

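The guard encloses the jar and the handle sits over mid-bed. I'll push once more with a finger against the bar to prove it's at the hard stop.

Emit:
{"name": "move_arm", "arguments": {
  "targets": [
    {"dx":0.2,"dy":0,"dz":0,"rx":0,"ry":0,"rz":0},
    {"dx":0.1,"dy":0,"dz":0,"rx":0,"ry":0,"rz":0},
    {"dx":0.1,"dy":0,"dz":0,"rx":0,"ry":0,"rz":0},
    {"dx":0.1,"dy":0,"dz":0,"rx":0,"ry":0,"rz":0},
    {"dx":0.1,"dy":0,"dz":0,"rx":0,"ry":0,"rz":0},
    {"dx":0.1,"dy":0,"dz":0,"rx":0,"ry":0,"rz":0},
    {"dx":0,"dy":0,"dz":0,"rx":0,"ry":0,"rz":0},
    {"dx":0,"dy":0,"dz":0,"rx":0,"ry":0,"rz":0},
    {"dx":0,"dy":0,"dz":0,"rx":0,"ry":0,"rz":0},
    {"dx":0,"dy":0,"dz":0,"rx":0,"ry":0,"rz":0}
  ]
}}

```text
t: 21.55
tcp_pos: [0.6504, 0.1479, 0.2033]
tool_rot: [0.712, 0.702, -0.005, -0.004]
force: [-10.3, -0.1, 5.5]
finger_gap: 0.601
gripper_force: 5.1
```

It didn't move at 10 N, so the guard is fully shut. Now backing off and moving to the switch with a 35° tilt.

Emit:
{"name": "move_arm", "arguments": {
  "targets": [
    {"dx":-0.8,"dy":0,"dz":0,"rx":0,"ry":0,"rz":0},
    {"dx":0,"dy":0,"dz":0.6,"rx":0,"ry":0,"rz":0},
    {"dx":0,"dy":0,"dz":1,"rx":0,"ry":0,"rz":0},
    {"dx":0,"dy":0,"dz":0.9,"rx":0,"ry":0,"rz":0},
    {"dx":0,"dy":-0.8,"dz":0.3,"rx":0.15,"ry":0,"rz":0},
    {"dx":-0.2,"dy":-1,"dz":0,"rx":0.2,"ry":0,"rz":0},
    {"dx":-0.2,"dy":-1,"dz":0,"rx":0.2,"ry":0,"rz":0},
    {"dx":-0.2,"dy":-1,"dz":0,"rx":0.2,"ry":0,"rz":0},
    {"dx":-0.2,"dy":-1,"dz":0,"rx":0.2,"ry":-0.01,"rz":0},
    {"dx":-0.2,"dy":-1,"dz":0,"rx":0.2,"ry":-0.01,"rz":0}
  ]
}}

```text
t: 22.8
tcp_pos: [0.6121, 0.0009, 0.2755]
tool_rot: [0.679, 0.671, 0.214, -0.206]
force: [-0.1, -0.1, 0.1]
finger_gap: 0.601
gripper_force: 0.0
```

Emit:
{"name": "move_arm", "arguments": {
  "targets": [
    {"dx":-0.2,"dy":-0.24,"dz":-0.6,"rx":0.017,"ry":0,"rz":0},
    {"dx":-0.2,"dy":0,"dz":-0.9,"rx":0,"ry":0,"rz":0},
    {"dx":-0.2,"dy":0,"dz":-0.9,"rx":0,"ry":0,"rz":0},
    {"dx":-0.18,"dy":0,"dz":-0.9,"rx":0,"ry":0,"rz":0},
    {"dx":0,"dy":0,"dz":-0.9,"rx":0,"ry":0,"rz":0},
    {"dx":0,"dy":0,"dz":-0.7,"rx":0,"ry":0,"rz":0},
    {"dx":0,"dy":0,"dz":-0.5,"rx":0,"ry":0,"rz":0},
    {"dx":0,"dy":0,"dz":-0.3,"rx":0,"ry":0,"rz":0},
    {"dx":0,"dy":0,"dz":0,"rx":0,"ry":0,"rz":0},
    {"dx":0,"dy":0,"dz":0,"rx":0,"ry":0,"rz":0}
  ]
}}

```text
t: 24.05
tcp_pos: [0.5914, -0.0033, 0.1318]
tool_rot: [0.679, 0.67, 0.215, -0.21]
force: [-0.5, 0.4, 0.2]
finger_gap: 0.597
gripper_force: 0.0
```

```bash
python3 - <<'E'
from h import *
from scipy.spatial.transform import Rotation as R
s=sensors.sense();t=s["tcp_pos"];print(s["t"],t,s["force"],s["q"].round(2));print(R.from_quat(s["tool_rot"]).as_matrix().round(3))
A=cv2.cvtColor(cams.snapshot("top")[130:200,240:330],cv2.COLOR_RGB2BGR)
B=cv2.cvtColor(cams.snapshot("side")[190:270,240:340],cv2.COLOR_RGB2BGR)
f=lambda i,k:cv2.convertScaleAbs(cv2.resize(i,None,fx=k,fy=k,interpolation=cv2.INTER_CUBIC),alpha=1.5,beta=10)
A=f(A,4.3);B=f(B,4);h=max(len(A),len(B));pad=lambda i:cv2.copyMakeBorder(i,0,h-len(i),0,5,0)
cv2.imwrite("pics/sw2.png",np.hstack([pad(A),pad(B)]))
for P in ([.591,.022,.095],[.591,.0179,.1008],t):print((proj("top",P)[0]-[240,130])*4.3,(proj("side",P)[0]-[240,190])*4+[392,0])
E
```

```text
24.05 [ 0.5913927  -0.00326525  0.13181859] [-0.4510202   0.37912611  0.17394837] [-0.47  0.71  1.58  0.58  1.21 -0.77]
[[ 0.01   1.     0.01 ]
 [ 0.819 -0.014  0.573]
 [ 0.574  0.002 -0.819]]
[187.75063267 166.57656766] [572.84575016 195.02144306]
[191.83096104 165.78066248] [574.55454316 186.41804426]
[213.38112327 160.93150706] [582.89412018 140.70909024]
```

View pics/sw2.png

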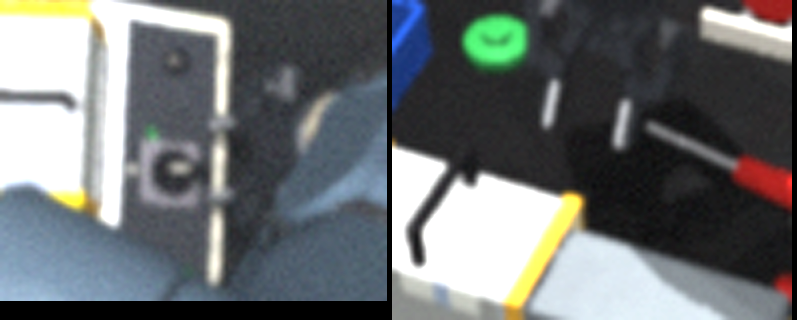

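The fingertips straddle the bar's line: tips at rows 123 and 195, bar at row 168 (168 predicted). I'll advance along the tool axis and close.

Emit:
{"name": "move_arm", "arguments": {
  "targets": [
    {"dx":0,"dy":0.21,"dz":-0.3,"rx":0,"ry":0,"rz":0},
    {"dx":0,"dy":0.28,"dz":-0.4,"rx":0,"ry":0,"rz":0},
    {"dx":0,"dy":0.28,"dz":-0.4,"rx":0,"ry":0,"rz":0},
    {"dx":0,"dy":0.21,"dz":-0.3,"rx":0,"ry":0,"rz":0},
    {"dx":0,"dy":0.14,"dz":-0.2,"rx":0,"ry":0,"rz":0},
    {"dx":0,"dy":0.14,"dz":-0.2,"rx":0,"ry":0,"rz":0},
    {"dx":0,"dy":0.07,"dz":-0.1,"rx":0,"ry":0,"rz":0},
    {"dx":0,"dy":0.05,"dz":-0.08,"rx":0,"ry":0,"rz":0},
    {"dx":0,"dy":0,"dz":0,"rx":0,"ry":0,"rz":0},
    {"dx":0,"dy":0,"dz":0,"rx":0,"ry":0,"rz":0}
  ]
}}

```text
t: 25.4
tcp_pos: [0.5912, 0.0312, 0.082]
tool_rot: [0.679, 0.67, 0.215, -0.211]
force: [0.9, 0.8, -0.2]
finger_gap: 0.6
gripper_force: 0.0
```

Emit:
{"name": "move_arm", "arguments": {
  "targets": [
    {"dx":0,"dy":0,"dz":0,"rx":0,"ry":0,"rz":0},
    {"dx":0,"dy":0,"dz":0,"rx":0,"ry":0,"rz":0},
    {"dx":0,"dy":0,"dz":0,"rx":0,"ry":0,"rz":0},
    {"dx":0,"dy":0,"dz":0,"rx":0,"ry":0,"rz":0},
    {"dx":0,"dy":0,"dz":0,"rx":0,"ry":0,"rz":0},
    {"dx":0,"dy":0,"dz":0,"rx":0,"ry":0,"rz":0},
    {"dx":0,"dy":0,"dz":0,"rx":0,"ry":0,"rz":0},
    {"dx":0,"dy":0,"dz":0,"rx":0,"ry":0,"rz":0},
    {"dx":0,"dy":0,"dz":0,"rx":0,"ry":0,"rz":0},
    {"dx":0,"dy":0,"dz":0,"rx":0,"ry":0,"rz":0}
  ],
  "claw": 0,
  "newtons": 40
}}

```text
t: 26.65
tcp_pos: [0.5909, 0.0312, 0.082]
tool_rot: [0.679, 0.67, 0.215, -0.211]
force: [-2.6, -4.2, 4.2]
finger_gap: 0.151
gripper_force: 41.5
```

```bash
python3 - <<'E'
from h import *
s=sensors.sense();print(s["t"],s["tcp_pos"],s["tool_rot"].round(4),s["force"],s["ft_torque"],s["finger_gap"],s["q"].round(2))
E
```

```text
26.65 [0.59089037 0.03123446 0.08202102] [ 0.6788  0.6698  0.2146 -0.2108] [-2.63708209 -4.19928096  4.20290614] [-0.22490434  0.44260154  0.21219124] 0.1511412778219099 [-0.42  0.78  1.62  0.63  1.1  -0.8 ]
```

Emit:
{"name": "move_arm", "arguments": {
  "targets": [
    {"dx":0,"dy":0,"dz":0,"rx":0.002,"ry":0.086,"rz":-0.123},
    {"dx":0,"dy":0,"dz":0,"rx":0.002,"ry":0.143,"rz":-0.205},
    {"dx":0,"dy":0,"dz":0,"rx":0.002,"ry":0.143,"rz":-0.205},
    {"dx":0,"dy":0,"dz":0,"rx":0.002,"ry":0.143,"rz":-0.205},
    {"dx":0,"dy":0,"dz":0,"rx":0.002,"ry":0.143,"rz":-0.205},
    {"dx":0,"dy":0,"dz":0,"rx":0.002,"ry":0.143,"rz":-0.205},
    {"dx":0,"dy":0,"dz":0,"rx":0.002,"ry":0.143,"rz":-0.205},
    {"dx":0,"dy":0,"dz":0,"rx":0.002,"ry":0.143,"rz":-0.205},
    {"dx":0,"dy":0,"dz":0,"rx":0.002,"ry":0.086,"rz":-0.123},
    {"dx":0,"dy":0,"dz":0,"rx":0.002,"ry":0.074,"rz":-0.106}
  ]
}}

```text
t: 27.9
tcp_pos: [0.593, 0.0306, 0.0818]
tool_rot: [0.933, 0.198, 0.069, -0.291]
force: [3.2, 0.9, -0.2]
finger_gap: 0.152
gripper_force: 59.5
```

```bash
python3 - <<'E'
from h import *
from scipy.spatial.transform import Rotation as R
s=sensors.sense();r0=R.from_quat([.6788,.6698,.2146,-.2108]);print(s["t"],s["tcp_pos"],s["force"],s["ft_torque"],s["finger_gap"],np.degrees((R.from_quat(s["tool_rot"])*r0.inv()).as_rotvec()),np.degrees((R.from_quat(s["tool_rot"])*r0.inv()).magnitude()))
E
```

```text
27.9 [0.5929759  0.03061987 0.08180615] [ 3.22610323  0.90601637 -0.15893079] [-0.15565031 -0.70500746  0.46516971] 0.15248050628975543 [  0.5678282   37.08222155 -53.60119517] 65.18053166077756
```

The reaction torque is about 0.8 N m, against 0.2 N m at the stop from the spring alone, so it's on the stop. Holding.

Emit:
{"name": "move_arm", "arguments": {
  "targets": [
    {"dx":0,"dy":0,"dz":0,"rx":0,"ry":0,"rz":0},
    {"dx":0,"dy":0,"dz":0,"rx":0,"ry":0,"rz":0},
    {"dx":0,"dy":0,"dz":0,"rx":0,"ry":0,"rz":0},
    {"dx":0,"dy":0,"dz":0,"rx":0,"ry":0,"rz":0},
    {"dx":0,"dy":0,"dz":0,"rx":0,"ry":0,"rz":0},
    {"dx":0,"dy":0,"dz":0,"rx":0,"ry":0,"rz":0},
    {"dx":0,"dy":0,"dz":0,"rx":0,"ry":0,"rz":0},
    {"dx":0,"dy":0,"dz":0,"rx":0,"ry":0,"rz":0},
    {"dx":0,"dy":0,"dz":0,"rx":0,"ry":0,"rz":0},
    {"dx":0,"dy":0,"dz":0,"rx":0,"ry":0,"rz":0}
  ]
}}

```text
t: 29.15
tcp_pos: [0.5929, 0.0307, 0.0818]
tool_rot: [0.934, 0.197, 0.069, -0.291]
force: [4.4, -2.2, -0.2]
finger_gap: 0.153
gripper_force: 59.9
```

```bash
python3 - <<'E'
from h import *
s=sensors.sense();print(s["t"],s["ft_torque"],s["force"],s["q"].round(2))
im=cv2.cvtColor(cams.snapshot("top")[150:190,260:310],cv2.COLOR_RGB2BGR);cv2.imwrite("pics/hold.png",im)
E
```

```text
29.15 [-0.46946069 -1.25609058  0.09034624] [ 4.44773432 -2.2000513  -0.23871715] [-0.42  0.78  1.62  0.64  1.09  0.34]
```

Held for about 1.3 s with steady torque. I'll turn back with the spring, then open.

Emit:
{"name": "move_arm", "arguments": {
  "targets": [
    {"dx":0,"dy":0,"dz":0,"rx":-0.002,"ry":-0.086,"rz":0.123},
    {"dx":0,"dy":0,"dz":0,"rx":-0.002,"ry":-0.143,"rz":0.205},
    {"dx":0,"dy":0,"dz":0,"rx":-0.002,"ry":-0.143,"rz":0.205},
    {"dx":0,"dy":0,"dz":0,"rx":-0.002,"ry":-0.143,"rz":0.205},
    {"dx":0,"dy":0,"dz":0,"rx":-0.002,"ry":-0.143,"rz":0.205},
    {"dx":0,"dy":0,"dz":0,"rx":-0.002,"ry":-0.143,"rz":0.205},
    {"dx":0,"dy":0,"dz":0,"rx":-0.002,"ry":-0.143,"rz":0.205},
    {"dx":0,"dy":0,"dz":0,"rx":-0.002,"ry":-0.143,"rz":0.205},
    {"dx":0,"dy":0,"dz":0,"rx":-0.002,"ry":-0.086,"rz":0.123},
    {"dx":0,"dy":0,"dz":0,"rx":-0.002,"ry":-0.05,"rz":0.07}
  ]
}}

```text
t: 30.45
tcp_pos: [0.5908, 0.0314, 0.0822]
tool_rot: [0.687, 0.662, 0.213, -0.213]
force: [0.7, -2.8, 4.1]
finger_gap: 0.152
gripper_force: 41.2
```

Emit:
{"name": "move_arm", "arguments": {
  "targets": [
    {"dx":0,"dy":0,"dz":0,"rx":0,"ry":0,"rz":0},
    {"dx":0,"dy":0,"dz":0,"rx":0,"ry":0,"rz":0},
    {"dx":0,"dy":0,"dz":0,"rx":0,"ry":0,"rz":0},
    {"dx":0,"dy":0,"dz":0,"rx":0,"ry":0,"rz":0},
    {"dx":0,"dy":-0.14,"dz":0.2,"rx":0,"ry":0,"rz":0},
    {"dx":0,"dy":-0.28,"dz":0.4,"rx":0,"ry":0,"rz":0},
    {"dx":0,"dy":-0.42,"dz":0.6,"rx":0,"ry":0,"rz":0},
    {"dx":0,"dy":-0.42,"dz":0.6,"rx":0,"ry":0,"rz":0},
    {"dx":0,"dy":-0.42,"dz":0.6,"rx":0,"ry":0,"rz":0},
    {"dx":0,"dy":-0.42,"dz":0.6,"rx":0,"ry":0,"rz":0}
  ],
  "claw": 60
}}

```text
t: 31.7
tcp_pos: [0.5911, -0.0221, 0.1582]
tool_rot: [0.687, 0.662, 0.212, -0.213]
force: [0.4, -0.6, 0.4]
finger_gap: 0.6
gripper_force: 0.0
```

Emit:
{"name": "move_arm", "arguments": {
  "targets": [
    {"dx":0,"dy":-0.4,"dz":0.6,"rx":0,"ry":0,"rz":0},
    {"dx":0,"dy":-0.4,"dz":0.8,"rx":0,"ry":0,"rz":0},
    {"dx":0,"dy":-0.4,"dz":0.8,"rx":0,"ry":0,"rz":0},
    {"dx":0,"dy":-0.4,"dz":0.8,"rx":0,"ry":0,"rz":0},
    {"dx":0,"dy":-0.4,"dz":0.6,"rx":0,"ry":0,"rz":0},
    {"dx":0,"dy":-0.2,"dz":0.3,"rx":0,"ry":0,"rz":0},
    {"dx":0,"dy":0,"dz":0,"rx":0,"ry":0,"rz":0},
    {"dx":0,"dy":0,"dz":0,"rx":0,"ry":0,"rz":0},
    {"dx":0,"dy":0,"dz":0,"rx":0,"ry":0,"rz":0},
    {"dx":0,"dy":0,"dz":0,"rx":0,"ry":0,"rz":0}
  ]
}}

```text
t: 32.95
tcp_pos: [0.5908, -0.0757, 0.2539]
tool_rot: [0.686, 0.662, 0.212, -0.214]
force: [-0.4, 0.5, -0.9]
finger_gap: 0.597
gripper_force: 0.0
```

```bash
python3 - <<'E'
from h import *
a=cams.snapshot("top");h=cv2.imread("pics/hold.png")
A=cv2.cvtColor(a[120:240,210:340],cv2.COLOR_RGB2BGR)
B=cv2.cvtColor(cams.snapshot("side")[190:320,200:340],cv2.COLOR_RGB2BGR)
f=lambda i:cv2.resize(i,None,fx=2.9,fy=2.9,interpolation=cv2.INTER_CUBIC)
A=f(A);B=f(B);A=cv2.copyMakeBorder(A,0,len(B)-len(A),0,0,0)
cv2.imwrite("pics/end.png",np.hstack([A,B]));s=sensors.sense();print(s["t"],s["tcp_pos"],s["force"],A.shape,B.shape)
E
```

```text
33.05 [ 0.5909364  -0.07589943  0.25405772] [-0.6117438   0.62098863 -0.0144212 ] (377, 377, 3) (377, 406, 3)
```

View pics/end.png

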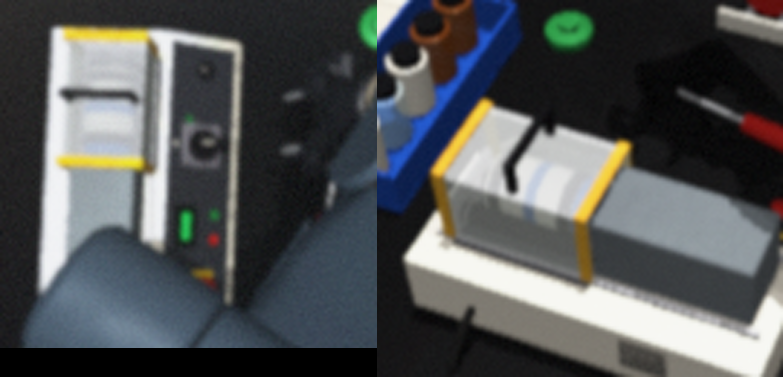

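The guard is shut over the jar, with hoops at rows 35 and 162 in the top view. The switch at (205,143) is back at rest along the slope, and the gripper is clear of everything.

```bash
python3 -c "
from station import order;print(order.sign_off())"
```

```text
the job is handed in; nothing more can be done
None
```

The blue-lidded jar is on the rollers with the guard shut to its stop; the start switch was then turned to its stop, held about 1.3 s and returned to rest, and the job was handed in at about 33 s (no verdict was shown).

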